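# Hook the tape measure on the white pen tray and lock it

### The arm

A 6-joint arm with a two-finger parallel gripper is mounted at the origin on a cart in front of the work surface, level with it; the furniture and walls round the work are solid. World frame = base frame: x ahead of the robot, y to its left, z up, the work surface at z = 0. Lengths are in m, angles in rad, forces in N, time in s.
With the tool pointing down it reaches from about 0.225 to 0.875 m from the base axis. Payload 3.4 kg.
Tool frame: the origin (TCP) lies midway between the tips of the shut fingers; the grasp point (between the pads) lies 19 mm behind it; z points along the fingers, y is the line along which they close (so a half turn about z gives the same grasp; the last joint's range is limited). The gripper opens to 85 mm and grips with 20 to 120 N. Pads are 22 mm wide; open, the fingers measure 114 mm over their backs; the gripper's body (76 mm by 85 mm) begins 54 mm behind the grasp point. The pads swing forward as they close: fully open they stand 13 mm farther back than shut.
Start: joints at [-1.231, 0.276, 1.505, -0, 1.361, -0.121], TCP at [0.256, -0.515, 0.231] pointing down, gripper open.
Joint ranges: [-2.89, 2.89], [-0.75, 2.08], [0.22, 2.7], [-1.18, 4.32], [0.11, 2.71], [-2.7, 2.7]. Speed limits (rad/s): [2.57, 2.57, 3.14, 3.14, 3.14, 3.14].

### API

Orientations are given as a unit quaternion [w, x, y, z].
In Python, from rig import * gives the robot as it stands.
- The arm moves only by the tool apply_moves, never from a script. Its argument "steps" is one flat list of numbers, 4 for each row, row after row: the shift along the world's x, y, z in cm, then the turn about the world's z in degrees. A call has 1 to 8 rows; each row is the pose to reach, as a shift and turn from the pose commanded when the call began; what a row does not reach only later rows make up. A row lasts 1/12 s, in which the tool goes at most 41.7 mm and 7.16 degrees, less where a joint would pass 70% of its speed; a pose out of reach is approached as far as the arm can. A call with a gripper value outside its range is refused whole. "jaw" is the closure in counts, from 0 (fully open) to 255 (shut), set as the call begins (left out, the last holds). The fingers move at their own pace and stop on an object; "newtons" is the grip in N (left out, the last holds). Time passes only in rows, so rows that repeat a pose let the fingers close. It gives the time, the measured TCP pose, the force, the opening and the grip force at its end, in the units of the state.
- get_state(): the state, without advancing time (a new reading comes with each control period).
- get_image(name): name is "scene" or "top" or "wrist"; returns the picture (400x640x3 uint8, red, green, blue); there is no depth.
- calibration(name): a dict with "fx", "fy", "cx", "cy" (pixels), "k1" (the pictures are not rectified: a ray, as slopes to the right and down, at radius r is drawn at 1 + k1 r^2 times it, then the intrinsics apply), "xyz" and "rotation" of the camera in the world. Camera axes: x right, y up, looking along -z (the intrinsics and any distortion apply to the point x, -y, -z); pixel columns grow to the right and rows downward; lengths in m; the calibration is good to about 2 mm. A picture is of the moment at which its call begins: read the wrist's pose just before it. calibration takes no time and is no camera call; for the wrist camera it gives the pose at the moment of the call.
- sign_off(): hands the job in; it is judged then, once.
The state is a dict: "clock": time; "qpos": joint angles; "qd": joint speeds; "effort": joint torques, N m; "position": TCP position; "ee_rot": TCP orientation; "contact_force": force on the tool from outside, world axes, zero at the start; "moment": the same for the moment, N m; "width": finger opening in m; "gripper_force": force on a finger pad.
Only numpy, scipy, OpenCV 4.12 (cv2) and the standard library are available. Lean on these libraries where they do the work, as an engineer would, in place of code of your own. Each camera call takes 0.05 s, during which the arm holds its last target. There are 200 camera calls.

### The job

Hook the end of the yellow tape measure over the near wall of the low white pen tray, from inside, with the case standing on the counter in front of the tray. Draw the case straight back until about 5 cm more tape is out, then let go and press the red lock button on top of the case fully down, leaving the tape locked, still hooked and standing upright on the counter.

Things in the scene. Friction and masses are not known exactly. Their poses are not given: they have to be found in the camera images.
- case_center (a point): Centre, 31 mm above the underside, of the loose tape measure's case: yellow, dark round side discs, 90 long (x) x 44 wide (y) x 62 high (z) mm, 0.6 kg, standing on the counter. x = the way the tape comes out, y = across (grip the flat sides from above). Red lock button, 26x24 mm, on top: centre 20 mm towards +x, its top 39 mm above this point. Stood down and let go, the case's weight holds it against the spring.
- hook_tip (a point): Bottom of the steel hook at the tape's end, on the face towards the case: a plate 22 wide, 3 thick, hanging 14 mm below the straight rigid yellow tape (19 mm wide, ticks every 5 mm). With the tape in, this point is 77 mm ahead (+x) of the case's centre and 14 mm lower, i.e. 17 mm above the counter when the case stands; it goes ahead as tape comes out. Axes as the case.
- tray_edge (a point): Middle of the top of the tray's near wall (8 mm thick; this is half-way through), 28 mm above the counter. Low open tray, white walls, fixed, 60 deep x 160 wide mm, floor 5 thick. x = square to this wall, into the tray; y = along it. 25 mm behind the wall are free, then a pen lies along it. With the case standing, the tape passes 3 mm over the wall. A like tray is green.
- tape_blade (a joint): How far the tape is drawn out, in m: 0 = in (as at the start; 32 mm of tape show between case and hook), end stop at 0.075. A spring pulls it in with about 1 N at 0 and 1.6 N at 0.05. It is held wherever it is once locked.
- lock_button (a joint): How far the red lock button is pressed, in m: 0 = up (free), 0.005 = fully down (locked). It takes about 4 N straight down and stays down.

How it is judged:
By the outcome, as a careful person would: the job done as asked, in the order asked, and still so for the second after the job is handed in, with the robot touching nothing.
It also fails if it takes over 48 s, if anything falls off the work surface, if the arm or the gripper's body presses on something with over 40 N, if the wrist force passes 120 N, or if a joint passes its speed limit or range.

## Working session

There is one attempt and no reset: what is moved stays moved. The work goes in short steps, Python scripts to look and compute and a tool call to move; the robot and the scene stay as the last step left them, time stands still between calls to the robot, and variables do not carry over. Pictures are saved under pics/ and viewed, at most 10 in all, crops included, and the job is handed in when it is done.

Besides the shell and the picture viewer there is one more tool, called after "Request:" as name(argument=value, ...), one argument or row to a line, values as JSON. apply_moves: Moves the arm, as the interface text tells. Its arguments: {"type":"object","properties":{"steps":{"type":"array","items":{"type":"number"}},"jaw":{"type":"number"},"newtons":{"type":"number"}},"required":["steps"]}

```bash
mkdir -p pics
cat > h.py <<'E'
from rig import *
import numpy as np, cv2
def snap(n,f):
    c=calibration(n); im=get_image(n); cv2.imwrite('pics/'+f,im[:,:,::-1]); return im,c
def ray(c,uv):
    d=np.array([(uv[0]-c['cx'])/c['fx'],(uv[1]-c['cy'])/c['fy']]); p=d.copy()
    for _ in range(20): p=d/(1+c['k1']*(p@p))
    return np.array(c['rotation']).reshape(3,3)@np.array([p[0],-p[1],-1])
def hit(c,uv,z):
    r=ray(c,uv); o=np.array(c['xyz']); return o+r*(z-o[2])/r[2]
def proj(c,P):
    q=np.array(c['rotation']).reshape(3,3).T@(np.array(P)-np.array(c['xyz'])); s=np.array([q[0],-q[1]])/-q[2]
    s=s*(1+c['k1']*(s@s)); return s*[c['fx'],c['fy']]+[c['cx'],c['cy']]
E
python3 - <<'E'
from h import *
for n in ('top','scene'):
    im,c=snap(n,n+'0.png'); print(n,c)
print(get_state())
E
```

```text
top {'fx': 393.2044221749567, 'fy': 393.2044221749567, 'cx': 317.0072848918611, 'cy': 204.16496652097047, 'k1': -0.07952872380694315, 'xyz': array([ 0.41792093, -0.08403007,  0.90222559]), 'rotation': array([ 0.70747748,  0.05528623, -0.04378852, -0.70320809])}
scene {'fx': 368.19305034991356, 'fy': 368.19305034991356, 'cx': 325.6001780322354, 'cy': 201.75211214009312, 'k1': -0.08186123634035819, 'xyz': array([0.21923901, 0.57203999, 0.53519714]), 'rotation': array([-0.17909949, -0.10466102,  0.44905897,  0.86908888])}
{'clock': 0.1, 'qpos': array([-1.23102555e+00,  2.76533660e-01,  1.50597814e+00, -2.19920000e-06,
        1.36073127e+00, -1.20998288e-01]), 'qd': array([ 1.66135976e-03, -3.42567570e-04, -4.23584573e-03,  4.21258608e-05,
       -8.44342799e-04, -1.67610411e-03]), 'effort': array([ 7.39355619e-04, -4.17700160e+01, -2.46404672e+01, -1.86156285e-04,
        5.78730469e-03, -1.05496053e-05]), 'position': array([ 0.25550488, -0.51459244,  0.23053645]), 'ee_rot': array([-8.20159236e-04,  9.73578274e-01,  2.28352060e-01, -9.11553838e-05]), 'contact_force': array([-0.02083566, -0.2829823 ,  0.61989768]), 'moment': array([-0.0547586 , -0.04638954, -0.02098494]), 'gripper_force': 0.0, 'width': 0.08519866352178833}
```

Rotation is a quaternion; I'll convert it.

```bash
sed -i "s/np.array(c\['rotation'\]).reshape(3,3)/RM(c['rotation'])/; /^import/a from scipy.spatial.transform import Rotation as Ro\ndef RM(q): return Ro.from_quat(np.roll(q,-1)).as_matrix()" h.py; cat h.py | head -20
```

```text
from rig import *
import numpy as np, cv2
from scipy.spatial.transform import Rotation as Ro
def RM(q): return Ro.from_quat(np.roll(q,-1)).as_matrix()
def snap(n,f):
    c=calibration(n); im=get_image(n); cv2.imwrite('pics/'+f,im[:,:,::-1]); return im,c
def ray(c,uv):
    d=np.array([(uv[0]-c['cx'])/c['fx'],(uv[1]-c['cy'])/c['fy']]); p=d.copy()
    for _ in range(20): p=d/(1+c['k1']*(p@p))
    return RM(c['rotation'])@np.array([p[0],-p[1],-1])
def hit(c,uv,z):
    r=ray(c,uv); o=np.array(c['xyz']); return o+r*(z-o[2])/r[2]
def proj(c,P):
    q=RM(c['rotation']).T@(np.array(P)-np.array(c['xyz'])); s=np.array([q[0],-q[1]])/-q[2]
    s=s*(1+c['k1']*(s@s)); return s*[c['fx'],c['fy']]+[c['cx'],c['cy']]
```

View pics/top0.png

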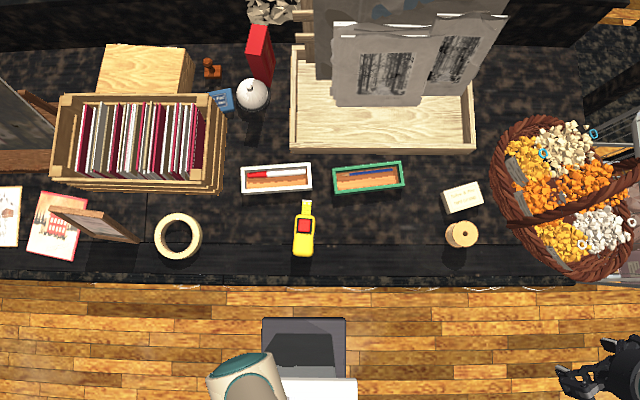

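View pics/scene0.png

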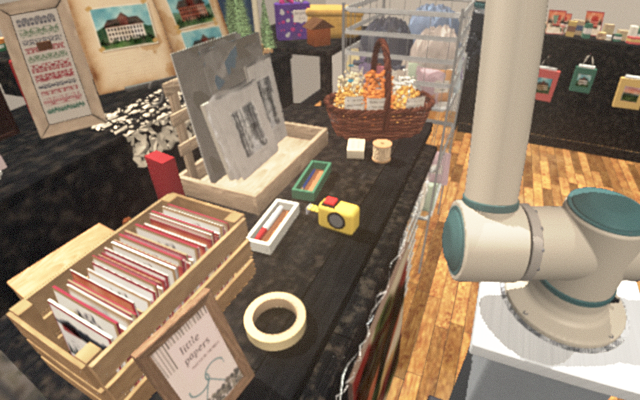

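The top view shows the white tray at about (241..311, 164..193). The tape case is at (304,238), with the red button at (304,226) and the hook end near (307,201). I'll zoom in there.

Run:
```python
import cv2
im=cv2.imread('pics/top0.png')[150:265,230:350]
cv2.imwrite('pics/crop.png',cv2.resize(im,None,fx=5,fy=5,interpolation=cv2.INTER_CUBIC))
```

```text
(no output)
```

View pics/crop.png

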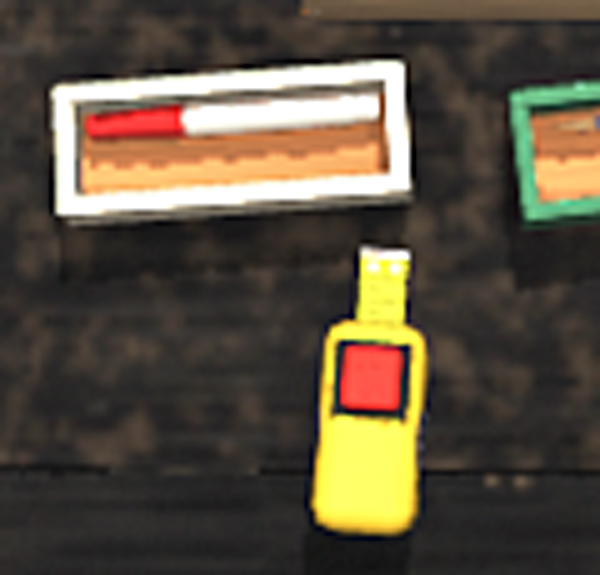

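Run:
```python
from h import *
c=calibration('top')
g=lambda u,v,z:hit(c,(230+(u-2)/5,150+(v-2)/5),z)
nl,nr,fl,fr=[g(*p,.028) for p in((58,216),(411,192),(52,88),(405,62))]
print(nl,nr,fl,fr, np.linalg.norm(nl-nr),np.linalg.norm(nl-fl))
e=(nl-nr)[:2];e/=np.linalg.norm(e);xt=np.array([e[1],-e[0]]);print('tray x dir',np.degrees(np.arctan2(xt[1],xt[0])),'edge',(nl+nr)[:2]/2+.004*xt)
b=g(372,377,.07);t=g(386,250,.031)
print('button',b,'tip',t,'yaw b->t',np.degrees(np.arctan2(*(t-b)[[1,0]])),np.linalg.norm((t-b)[:2]),'expect .060')
s=get_state();R=RM(s['ee_rot']);print(R, 'toolyaw y', np.degrees(np.arctan2(R[1,1],R[0,1])))
```

```text
[0.56648174 0.10286458 0.028     ] [ 0.57811986 -0.05730246  0.028     ] [0.62597897 0.10779423 0.028     ] [ 0.63843225 -0.05400871  0.028     ] 0.16058930360132398 0.05970110290294001
tray x dir 4.155942779633211 edge [0.57629028 0.02307094]
button [ 0.49054198 -0.04273409  0.07      ] tip [ 0.55109294 -0.04641611  0.031     ] yaw b->t -3.4797929762074045 0.0606628035312185 expect .060
[[ 8.95710657e-01  4.44637060e-01 -5.52063905e-04]
 [ 4.44637359e-01 -8.95709328e-01  1.55534739e-03]
 [ 1.97076300e-04 -1.63860947e-03 -9.99998638e-01]] toolyaw y -63.599841523395455
```

Request:
apply_moves(
  steps=[2,4,0,-4,4,8,0,-8,6,12,0,-12,8,16,0,-16,10,20,0,-20,12,24,0,-24,14,28,0,-28,15,31,0,-30],
  jaw=0,
  newtons=40,
)

```text
clock: 0.77
position: [0.4022, -0.2137, 0.2312]
ee_rot: [0.0, 0.999, -0.033, 0.0]
contact_force: [0.5, -0.5, 0.5]
width: 0.0855
gripper_force: 0.0
```

Request:
apply_moves(
  steps=[1.5,4,0,0,3,8,-1,0,4.5,12,-3,0,5.5,14.5,-5,0,6.5,16.3,-7,0,6.5,16.3,-8,0,6.5,16.3,-8,0,6.5,16.3,-8,0],
)

```text
clock: 1.43
position: [0.466, -0.0522, 0.1508]
ee_rot: [-0.0, 1.0, -0.031, -0.001]
contact_force: [0.8, -0.3, 0.3]
width: 0.0856
gripper_force: 0.0
```

Run:
```python
from h import *
s=get_state();R=RM(s['ee_rot']);print(s['clock'],s['position'],'y', np.degrees(np.arctan2(R[1,1],R[0,1])))
im,c=snap('wrist','w1.png')
for P in [(.4705,-.0415,.062),(.4905,-.0427,.07),(.551,-.0464,.031),(.5763,.0231,.028)]: print(proj(c,P))
```

```text
1.4333 [ 0.46600468 -0.05219148  0.15076558] y -93.54806358291373
[308.29696235 192.47671024]
[307.34519739 168.18356324]
[308.92316317  83.00419129]
[218.57067179  56.19162624]
```

View pics/w1.png

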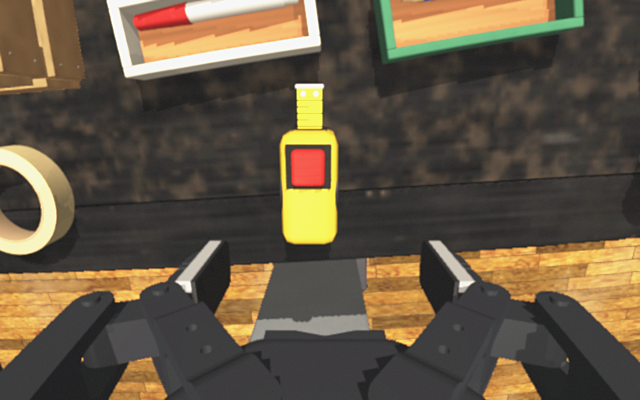

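The wrist view agrees with my estimate: button at (308,168), hook end at (309,85), near tray wall from (127,75) to (320,47). I'll descend and grip.

Request:
apply_moves(
  steps=[0.4,1.1,-1,0,0.4,1.1,-3.5,0,0.4,1.1,-6.5,0,0.4,1.1,-9.5,0,0.4,1.1,-12,0,0.4,1.1,-13.3,0,0.4,1.1,-13.8,0,0.4,1.1,-13.8,0],
)

```text
clock: 2.15
position: [0.4706, -0.0423, 0.0132]
ee_rot: [0.0, 0.999, -0.032, -0.0]
contact_force: [0.4, -0.4, 0.0]
width: 0.0856
gripper_force: 0.0
```

Request:
apply_moves(
  steps=[0,0,0,0,0,0,0,0,0,0,0,0,0,0,0,0,0,0,0,0,0,0,0,0,0,0,0,0,0,0,0,0],
  jaw=255,
  newtons=50,
)

```text
clock: 2.82
position: [0.4717, -0.0411, 0.0148]
ee_rot: [-0.0, 0.999, -0.032, 0.001]
contact_force: [0.2, 2.6, 7.0]
width: 0.0435
gripper_force: 52.7
```

Request:
apply_moves(
  steps=[0,0,1,0,0,0,2.2,0,0,0,3.2,2,0,1.5,3.5,4,1,3,3.5,6,2.2,4.5,3.5,7.7,3.4,6,3.5,7.7,4.1,6,3.5,7.7],
)

```text
clock: 3.48
position: [0.512, 0.0209, 0.048]
ee_rot: [-0.001, 0.999, 0.037, 0.0]
contact_force: [0.6, 0.2, -6.5]
width: 0.0436
gripper_force: 53.4
```

Request:
apply_moves(
  steps=[0,0,0,0,0,0,0,0,0,0,0,0],
)

```text
clock: 3.73
position: [0.5099, 0.0182, 0.0478]
ee_rot: [0.0, 0.999, 0.036, -0.001]
contact_force: [-1.0, -0.2, -7.3]
width: 0.0437
gripper_force: 53.4
```

Run:
```python
from h import *
s=get_state();R=RM(s['ee_rot']);print(s['clock'],s['position'],'y', np.degrees(np.arctan2(R[1,1],R[0,1])),s['gripper_force'])
im,c=snap('wrist','w2.png'); im2,c2=snap('top','t2.png')
a=np.zeros((600,640,3),np.uint8); a[:200]=im[:200,:,::-1]; a[200:]=cv2.resize(im2[140:265,220:420,::-1],(640,400),interpolation=cv2.INTER_CUBIC); cv2.imwrite('pics/m2.png',a)
for P in [(.5763,.0231,.028),(.5115+.08*.9974,.0184+.08*.0725,.031+.035)]: print(proj(c,P),(proj(c2,P)-[220,140])*3.2+[0,200])
```

```text
3.7333 [0.50990458 0.01815671 0.04775757] y -85.90746948934226 53.3592563867569
[321.75577228 105.49199799] [180.16192016 355.69763505]
[320.82903533  62.98792437] [172.4440662  323.97888642]
```

View pics/m2.png

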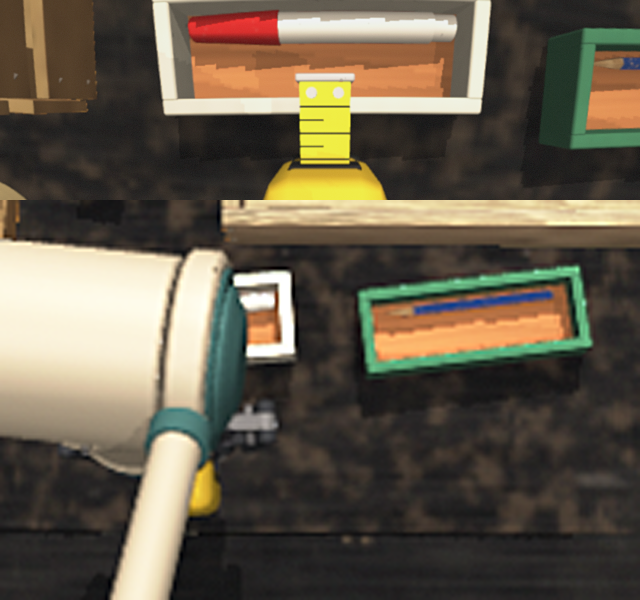

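Run:
```python
from h import *
c=calibration('wrist'); print(c['xyz'],c['fx'])
for z in(.05,.055,.06,.066,.07):
  p=hit(c,(325.5,74),z); d=p-hit(c,(355,77),z); print(z,p, 'half hook w',np.linalg.norm(d))
  r=hit(c,(325,163),z); print('   tape exit',r)
print('inner edge',hit(c,(322,98),.028),'outer',hit(c,(322,113),.028))
```

```text
[0.57588758 0.02164164 0.19049847] 318.63317769816183
0.05 [0.58946203 0.02211627 0.05      ] half hook w 0.012417244724078744
   tape exit [0.55187391 0.01961558 0.05      ]
0.055 [0.58897895 0.02209938 0.055     ] half hook w 0.011975345088006484
   tape exit [0.5527285  0.01968768 0.055     ]
0.06 [0.58849587 0.02208249 0.06      ] half hook w 0.011533445451934222
   tape exit [0.55358308 0.01975978 0.06      ]
0.066 [0.58791617 0.02206222 0.066     ] half hook w 0.011003165888647503
   tape exit [0.55460859 0.01984631 0.066     ]
0.07 [0.58752971 0.02204871 0.07      ] half hook w 0.010649646179789692
   tape exit [0.55529226 0.01990399 0.07      ]
inner edge [0.58024501 0.02309273 0.028     ] outer [0.57305929 0.02259023 0.028     ]
```

The hook is centred on the wall, about 5 mm past the inner edge. I'll go 5 mm further in, then lower.

Request:
apply_moves(
  steps=[0.5,0,0,0,0.5,0,0,0,0.5,0,-0.8,0,0.5,0,-1.6,0,0.5,0,-2.4,0,0.5,0,-3.0,0,0.5,0,-3.2,0,0.5,0,-3.2,0],
)

```text
clock: 4.5
position: [0.5159, 0.0186, 0.0156]
ee_rot: [-0.0, 0.999, 0.036, -0.001]
contact_force: [0.4, -0.2, -8.0]
width: 0.0435
gripper_force: 53.6
```

Request:
apply_moves(
  steps=[0,0,-0.1,0,0,0,-0.1,0],
)

```text
clock: 4.67
position: [0.5168, 0.0185, 0.0153]
ee_rot: [0.0, 0.999, 0.036, 0.0]
contact_force: [0.6, 0.3, -6.8]
width: 0.0433
gripper_force: 53.6
```

Run:
```python
from h import *
s=get_state();print(s['clock'],s['position'],s['contact_force'],s['moment'])
im,c=snap('wrist','w3.png'); im2,c2=snap('scene','s3.png')
a=np.zeros((600,640,3),np.uint8); a[:200]=im[:200,:,::-1]; a[200:]=cv2.resize(im2[160:285,220:420,::-1],(640,400),interpolation=cv2.INTER_CUBIC); cv2.imwrite('pics/m3.png',a)
```

```text
4.6667 [0.51678432 0.01853546 0.01525849] [ 0.5870948   0.26449747 -6.84592179] [-0.0113889   0.03034103  0.02559899]
```

View pics/m3.png

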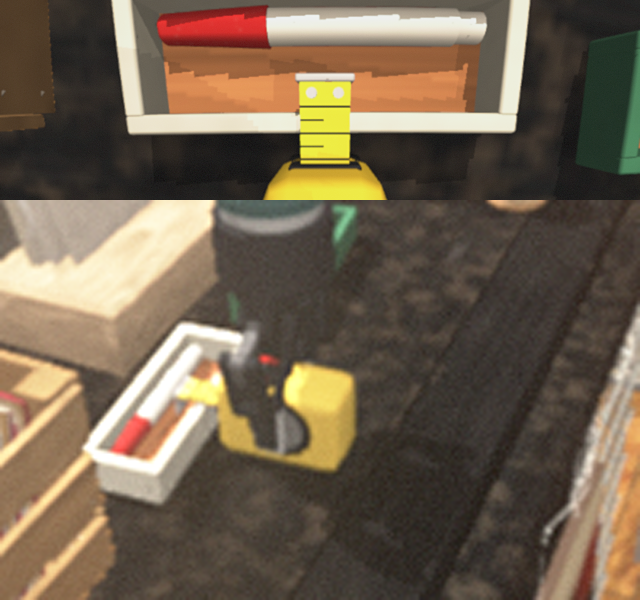

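Request:
apply_moves(
  steps=[0,0,-0.1,0,0,0,-0.2,0,0,0,-0.2,0],
)

```text
clock: 5.02
position: [0.5169, 0.0185, 0.0148]
ee_rot: [0.0, 0.999, 0.036, 0.001]
contact_force: [-3.3, 0.7, 4.1]
width: 0.0435
gripper_force: 54.7
```

Run:
```python
from h import *
s=get_state();print(s['clock'],s['position'],s['contact_force'],s['moment'])
c=calibration('wrist'); o=np.array(c['xyz']);o[2]+=.001;c['xyz']=o
print('far',hit(c,(325.5,74),.033),'inner',hit(c,(325,113),.028),'outer',hit(c,(325,132),.028))
```

```text
5.0167 [0.51685648 0.01852238 0.01476194] [-3.32639011  0.65594779  4.12460775] [ 0.12731741  0.3262885  -0.03249879]
far [0.59457454 0.02258921 0.033     ] inner [0.58027786 0.02172311 0.028     ] outer [0.57280531 0.02117871 0.028     ]
```

Request:
apply_moves(
  steps=[-0.3,0,0.1,0,-0.8,-0.05,0.1,0,-1.3,-0.1,0.1,0,-1.8,-0.13,0.1,0,-2.3,-0.17,0.1,0,-2.8,-0.2,0.1,0,-3.3,-0.24,0.1,0,-3.5,-0.25,0.1,0],
)

```text
clock: 5.68
position: [0.4818, 0.0158, 0.0148]
ee_rot: [0.0, 0.999, 0.036, 0.001]
contact_force: [3.5, 1.1, -0.8]
width: 0.0431
gripper_force: 53.9
```

Request:
apply_moves(
  steps=[-0.4,-0.03,0,0,-0.9,-0.06,0,0,-1.4,-0.1,0,0,-1.9,-0.14,0,0,-2.3,-0.17,0,0,-2.5,-0.18,0,0,-2.5,-0.18,0,0,-2.5,-0.18,0,0],
)

```text
clock: 6.35
position: [0.4568, 0.0141, 0.0148]
ee_rot: [0.0, 0.999, 0.036, 0.0]
contact_force: [3.1, -0.3, 4.2]
width: 0.0434
gripper_force: 54.4
```

Run:
```python
from h import *
s=get_state();print(s['clock'],s['position'],s['contact_force'],s['moment'])
im,c=snap('wrist','w4.png')
for P in [(.5803,.0231,.028),(.5723,.0231,.028)]: print(proj(c,P))
```

```text
6.35 [0.45681457 0.01406835 0.01475804] [ 3.07496589 -0.27411328  4.16326416] [ 0.03199001 -0.58354664 -0.10273287]
[320.92965126 -57.46290877]
[319.37643025 -33.51955672]
```

View pics/w4.png

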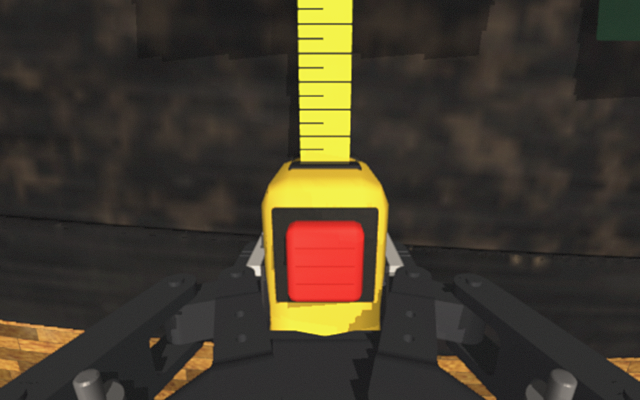

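The hook is holding: tape runs out of the top of the frame from about (325,160), and the draw is about 49 mm. Now I'll release and rise.

Request:
apply_moves(
  steps=[0,0,0,0,0,0,0,0,0,0,0,0,0,0,0,0,0,0,0,0,0,0,0,0,0,0,0,0,0,0,0,0],
  jaw=0,
)

```text
clock: 7.07
position: [0.4564, 0.0142, 0.0143]
ee_rot: [0.0, 0.999, 0.036, -0.0]
contact_force: [-0.6, 0.2, -0.0]
width: 0.0852
gripper_force: 0.0
```

Request:
apply_moves(
  steps=[0,0,1,0,0,0,2.5,0,0,0,4.5,0,0,0,7,0,0,0,10,0,0,0,12,0,0,0,13,0,0,0,13,0],
)

```text
clock: 7.73
position: [0.4584, 0.0141, 0.1469]
ee_rot: [0.0, 0.999, 0.036, 0.003]
contact_force: [-0.2, -0.2, 0.3]
width: 0.0855
gripper_force: 0.0
```

Run:
```python
from h import *
s=get_state();print(s['clock'],s['position'],s['contact_force'],s['width'])
im,c=snap('wrist','w5.png')
for P in [(.5803,.0231,.028),(.5723,.0231,.028)]: print(proj(c,P))
m=((im[:,:,0]>170)&(im[:,:,1]<90)&(im[:,:,2]<90)).astype(np.uint8)
n,l,st,ce=cv2.connectedComponentsWithStats(m)
for i in range(1,n):
  if st[i,4]>80: print(st[i],ce[i],hit(c,ce[i],.07))
```

```text
7.7333 [0.45838069 0.01405394 0.14690575] [-0.18452098 -0.24497908  0.2841558 ] 0.08545970967578849
[322.36953378  32.47333405]
[321.62707946  43.57176592]
[ 308  161   34   36 1175] [324.09531915 178.4493617 ] [0.47604618 0.01427598 0.07      ]
```

View pics/w5.png

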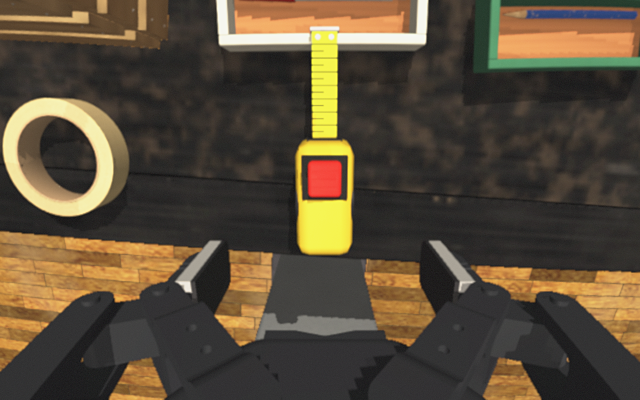

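Released: case standing at (325,195), hook at (324,30) behind the near wall, and the button at (324,178), about 1.95 cm ahead of the TCP. Next I'll shut the fingers and press.

Request:
apply_moves(
  steps=[0.5,0,0,0,1,0,0,0,1.5,0,0,0,1.9,0,0,0,1.9,0,0,0,1.9,0,0,0,1.9,0,0,0,1.9,0,0,0],
  jaw=255,
  newtons=30,
)

```text
clock: 8.45
position: [0.4752, 0.0143, 0.1441]
ee_rot: [0.0, 0.999, 0.036, -0.0]
contact_force: [-0.8, 0.9, 0.3]
width: -0.0002
gripper_force: 0.0
```

Request:
apply_moves(
  steps=[0,0,-1,0,0,0,-2.5,0,0,0,-4,0,0,0,-5.3,0,0,0,-6,0,0,0,-6.4,0,0,0,-6.6,0,0,0,-6.6,0],
)

```text
clock: 9.12
position: [0.4756, 0.0142, 0.0784]
ee_rot: [0.0, 0.999, 0.036, 0.0]
contact_force: [-0.1, 0.0, -0.5]
width: 0.0002
gripper_force: 0.0
```

Request:
apply_moves(
  steps=[0,0,-0.3,0,0,0,-0.6,0,0,0,-0.8,0,0,0,-1.0,0,0,0,-1.2,0,0,0,-1.3,0,0,0,-1.35,0,0,0,-1.35,0],
)

```text
clock: 9.78
position: [0.4758, 0.0142, 0.065]
ee_rot: [0.0, 0.999, 0.036, 0.0]
contact_force: [-0.5, 1.1, 2.4]
width: -0.0004
gripper_force: 1.4
```

Request:
apply_moves(
  steps=[0,0,-0.1,0,0,0,-0.1,0,0,0,-0.1,0],
)

```text
clock: 10.03
position: [0.476, 0.0142, 0.0649]
ee_rot: [0.0, 0.999, 0.036, 0.001]
contact_force: [-2.0, -0.4, 9.9]
width: -0.0002
gripper_force: 5.1
```

Request:
apply_moves(
  steps=[0,0,-0.1,0,0,0,-0.1,0,0,0,-0.1,0],
)

```text
clock: 10.28
position: [0.4762, 0.0142, 0.0648]
ee_rot: [0.0, 0.999, 0.036, 0.001]
contact_force: [-4.2, 0.5, 16.5]
width: 0.0003
gripper_force: 8.5
```

Request:
apply_moves(
  steps=[0,0,0.5,0,0,0,1,0,0,0,2,0,0,0,4,0,0,0,6,0,0,0,8,0,0,0,8,0,0,0,8,0],
)

```text
clock: 10.95
position: [0.4761, 0.0142, 0.1434]
ee_rot: [0.0, 0.999, 0.036, 0.001]
contact_force: [0.1, 0.8, -0.4]
width: -0.0
gripper_force: 0.0
```

Run:
```python
from h import *
s=get_state();print(s['clock'],s['position'],s['contact_force'])
im,c=snap('wrist','w6.png'); im2,c2=snap('scene','s6.png')
a=np.zeros((600,640,3),np.uint8); a[:260]=im[:260,:,::-1]; a[260:]=cv2.resize(im2[180:265,240:400,::-1],(640,340),interpolation=cv2.INTER_CUBIC); cv2.imwrite('pics/m6.png',a)
print(proj(c,(.5803,.0231,.028)))
```

```text
10.95 [0.47610646 0.01415786 0.14344787] [ 0.12096501  0.7628673  -0.3923827 ]
[320.94910235  55.56691258]
```

View pics/m6.png

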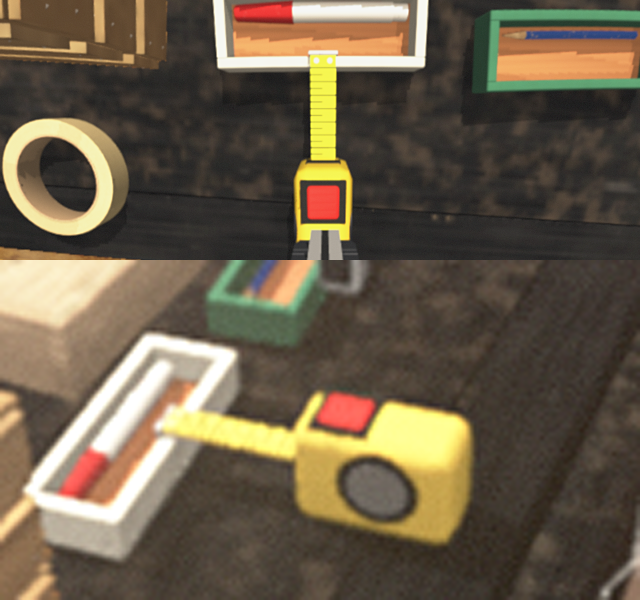

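The case is upright and the button is down. The tape lies over the near wall with its hook at (322,55), just inside it, and the robot is clear, so I'm handing in.

```bash
python3 -c "
from rig import *
print(sign_off())"
```

```text
the job is handed in; nothing more can be done
None
```

The job is handed in: the tape is hooked over the white tray's near wall from inside and drawn out an estimated 47–49 mm, with the lock button pressed to its stop and the case left standing upright on the counter, at about 11 s of the 48 s allowed.

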